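# Feel for the tray notch in a slide loader and unload it

### The arm

A 6-joint arm with a two-finger parallel gripper is mounted at the origin on a cart in front of the work surface, level with it; the furniture and walls round the work are solid. World frame = base frame: x ahead of the robot, y to its left, z up, the work surface at z = 0. Lengths are in m, angles in degrees, forces in N, time in s.
With the tool pointing down it reaches from about 0.35 to 0.875 m from the base axis. Payload 4.2 kg.
Tool frame: the origin (TCP) lies between the finger pads; the fingertips stand 11 mm ahead of it and the grasp point (between the pads) lies 8 mm behind it; z points along the fingers, y is the direction in which the jaws open and shut (so a half turn about z gives the same grasp; the last joint's range is limited). The gripper opens to 87 mm and grips with 3 to 60 N. Pads are 19 mm wide; open, the fingers measure 117 mm over their backs; the gripper's body (75 mm by 190 mm) begins 51 mm behind the grasp point.
Start: joints at [-49.011, 22.042, 0.453, 0, -68.411, -14.817], TCP at [0.276, -0.561, 0.234] pointing down, gripper open.
Joint ranges: [-179.83, 179.83], [-69.29, 118.12], [-61.27, 80.66], [-181.25, 117.63], [-171.15, -9.14], [-177.46, 177.46]. Speed limits (degrees/s): [159.86, 159.86, 180, 180, 180, 180].

### API

Orientations are given as a 3x3 rotation matrix whose columns are the frame's x, y, z axes.
In Python, from station import sense, capture, get_calibration, finish_job, search_frame, cut_out gives the robot as it stands.
- The arm moves only by the tool arm_command, never from a script. Its argument "rows" is a list of rows, each an object with "fingers": the opening in per cent of the stroke, from 0 (shut) to 100 (fully open); "travel": the shift along the tool's x, y, z in cm, a list of three; "roll": the turn about the tool's z in degrees. A call has 1 to 10 rows; each row is the pose to reach, as a shift and turn from the pose commanded when the call began, along the tool's axes at that moment; what a row does not reach only later rows make up. A row lasts 1/10 s, in which the tool goes at most 50 mm and 8.59 degrees, less where a joint would pass 70% of its speed; a pose out of reach is approached as far as the arm can. A call with a gripper value outside its range is refused whole. The fingers move at their own pace and stop on an object; the grip force is fixed at half the most. Time passes only in rows, so rows that repeat a pose let the fingers close. It gives the time, the measured TCP pose, the force and the opening at its end, in the units of the state.
- sense(): the state, without advancing time (a new reading comes with each control period).
- capture(name): name is "scene" or "top" or "wrist"; returns (picture, depth): 420x560x3 uint8, red, green, blue; 420x560 float32, m along the optical axis (not along the pixel's ray), 0 where there is no reading.
- get_calibration(name): a dict with "fov_y" (degrees; the focal length in pixels is half the picture's height over the tangent of half this angle, whatever the lens; pixels are square), "cx", "cy" (the principal point, pixels), "origin" and "attitude" of the camera in the world; the wrist camera has in their place "mount" (4x4, takes a point from camera to tool coordinates, whose origin is the TCP and whose axes are the flange's). Camera axes: x right, y down, z forward; pixel columns grow to the right and rows downward; lengths in m; the calibration is good to about 2 mm. A picture is of the moment at which its call begins: read the wrist's pose just before it. get_calibration takes no time and is no camera call.
- finish_job(): hands the job in, once; it reports no verdict.
Trained networks look in the newest picture that a camera, given by its name, has taken for a name from the list of things; names that differ only in an ending like _2 or _b are one class to them, and where a whole thing is asked for, a point or a joint stands for the part that bears it (a point fixed in the world has none). Each returns a list of dicts, best first, with "p" (0 to 1); they miss things now and then, are a little off and sometimes report something else, mostly with a low value. They report only what shows in the picture. A call takes as long as a camera call.
- search_frame(camera, label): "position" ([x, y, z] in m, in world coordinates, good to about 4 mm: the middle of the surface that is visible of it).
- cut_out(camera, label): "mask" (420x560 bool, what is visible of it).
The state is a dict: "time_s": time; "joints": joint angles; "joint_velocities": joint speeds; "effort": joint torques, N m; "tcp_pos": TCP position; "ee_rot": TCP orientation; "wrist_force": force on the tool from outside, world axes, zero at the start; "moment": the same for the moment, N m; "gripper_width": opening from 0.0 (shut) to 1.0 (fully open).
Only numpy, scipy, OpenCV 4.12 (cv2) and the standard library are available. Lean on these libraries where they do the work, as an engineer would, in place of code of your own. Each camera call takes 0.05 s, during which the arm holds its last target. There are 200 camera calls.

### The job

The slide loader's tray is stuck inside with a pack of slides: take the orange key from its stand, put its pin down through the middle of the slot onto the hidden rail, drag it along the rail until it drops into the notch and its collar comes down on the cover, and stop there for a moment, before the tray has moved. Then draw the tray out of the open end with the key, as far as it goes, and leave the key standing in the notch. Lift the green slide pack off the tray and set it down flat, without dropping it, in the middle of the blue mat, leaving the other glassware alone.

Things in the scene. Friction and masses are not known exactly. Their poses are not given: they have to be found in the camera images.
- loader: Slide loader, a white casing fixed to the table, 280 mm (its x) by 120 mm (its y) by 60 mm high. Origin: centre of its underside, on the table. Its -x end is open: the tray slides out there, towards its -x. The 6 mm thick cover has a slot 14 mm wide along x, at y = -42 mm, from x = -128 to x = +87 mm
- slot_front (a point): Front end of the slot (nearest the open end), on its centre line, at the cover's top, 60 mm above the table. Under the slot the tray carries a flat black rail, top 36 mm above the table, with one notch across it, 11 mm long (along x), 12 mm deep
- slot_rear (a point): Rear end of the slot, on its centre line, at the cover's top. The hidden notch lies 12 to 72 mm in front of this point (-x); where, differs each time and must be felt with the key. The rail is under the slot at least from here to 160 mm in front
- tray (a joint): How far the tray is drawn out: 0 as found, at its rear stop; grows as it slides out; 0.14 m at its front stop. About 1.5 N of friction, no spring, stays where left. It cannot go in past 0, so dragging the key from the open end to the rear does not carry the tray along; the other way does once it has dropped in
- key_grip (a point): Release key, upright: middle of its orange grip, 18 x 18 mm square (sides along x and y), 50 mm high, 80 g nominal. Stands loosely in its stand, comes out straight up. Below the grip a steel collar, 26 mm across, 4 mm thick. This point is 63 mm above the pin's tip, 29 mm above the collar's underside
- key_tip (a point): Tip of the key's round-nosed pin, 7 mm thick, 34 mm long below the collar. On the rail the tip is 36 mm above the table; in the notch the collar rests on the cover, the tip is 26 mm above the table, and the key stands by itself
- stand_top (a point): Key stand, a grey block 64 x 64 x 42 mm fixed to the table: centre of its top, the mouth of a 15 mm hole
- pack_center (a point): Slide pack, a green box 78 mm (its x) by 28 mm (its y) by 20 mm high: its centre. It lies on the tray (floor 10 mm above the table), long side along the loader's x, at first inside the casing; fully drawn out it is clear. The rail beside it is 6 mm higher than the pack, with a gap of 37 mm or more; on the other side a lip 5 mm high
- mat_top (a point): Blue mat, 130 mm (its x) by 170 mm (its y), 3 mm thick, fixed to the table: centre of its top
- beaker_c (a point): Empty glass beaker, 57 mm across, 66 mm high, loose: its middle. Leave alone
- flask_c (a point): Square white-capped sample flask, 50 x 43 x 87 mm, loose: its middle. Leave alone
- vial_c_mid (a point): Brown stain vial with a black cap, 27 mm across, 61 mm high, loose: its middle. Leave alone

How it is judged (in metres and radians):
On the way, in this order (a step that is already met when the one before it is completed fails the run):
1. the key is lifted out of its stand (height (world z) of key_tip above 0.05 m), for 0.1 s.
2. the key's pin touches the rail from above, in the slot, tip 32 to 41 mm above the table (z of key_tip in the frame of loader between 0.032 and 0.041 m and y of key_tip in the frame of loader between -0.05 and -0.034 m and contact force between key and tray above 0.2 N), for 0.1 s.
3. the key's pin has dropped into the notch, collar down to within 5 mm of the cover, and rests there half a second, with the tray drawn out less than 10 mm (z of key_tip in the frame of loader between 0.02 and 0.031 m and y of key_tip in the frame of loader between -0.05 and -0.034 m and x of key_tip in the frame of loader between 0.01 and 0.08 m and value of joint tray below 0.01 m), for 0.5 s.
4. the tray is drawn out at least 130 mm with the key still in the notch (z of key_tip in the frame of loader between 0.02 and 0.031 m and y of key_tip in the frame of loader between -0.05 and -0.034 m and value of joint tray above 0.13 m), for 0.1 s.
5. the slide pack is lifted off the tray by the gripper, its centre over 60 mm above the table (height (world z) of pack_center above 0.06 m and contact force between the fingers and slide_pack above 0.3 N), for 0.1 s.
At the end, for the whole second after the job is handed in: The slide pack lies flat (tilt under 0.15 rad) and at rest on the mat, its centre within 45 mm (mat's x) and 55 mm (mat's y) of the mat's centre; the tray is still drawn out at least 120 mm and the key stands in the notch, collar within 5 mm of the cover, tilted less than 0.2 rad (x of pack_center in the frame of mat_top between -0.045 and 0.045 m and y of pack_center in the frame of mat_top between -0.055 and 0.055 m and height (world z) of pack_center below 0.018 m and angle between pack_center's own z axis and vertical below 0.15 rad and linear speed of slide_pack below 0.02 m/s and z of key_tip in the frame of loader between 0.02 and 0.031 m and y of key_tip in the frame of loader between -0.05 and -0.034 m and angle between key_tip's own z axis and vertical below 0.2 rad and value of joint tray above 0.12 m); the robot touches nothing.
It fails at once if the beaker is knocked over or shoved more than 30 mm (distance of beaker_c from where it was at the start of the episode above 0.03 m or angle between beaker_c's own z axis and vertical above 0.4 rad).
It fails at once if the flask is knocked over or shoved more than 30 mm (distance of flask_c from where it was at the start of the episode above 0.03 m or angle between flask_c's own z axis and vertical above 0.4 rad).
It fails at once if the stain vial is knocked over or shoved more than 30 mm (distance of vial_c_mid from where it was at the start of the episode above 0.03 m or angle between vial_c_mid's own z axis and vertical above 0.4 rad).
It fails at once if the slide pack is dropped: its centre is over 45 mm above the table and the gripper does not touch it (height (world z) of pack_center above 0.045 m and contact force between the fingers and slide_pack below 0.01 N).
It also fails if it takes over 64 s, if anything falls off the work surface, if the arm or the gripper's body presses on something with over 40 N, if the wrist force passes 120 N, or if a joint passes its speed limit or range.

## Working session

There is one attempt and no reset: what is moved stays moved. The work goes in short steps, Python scripts to look and compute and a tool call to move; the robot and the scene stay as the last step left them, time stands still between calls to the robot, and variables do not carry over. Pictures are saved under pics/ and viewed, about 8 in all and at most 12, crops included, and the job is handed in when it is done.

Besides the shell and the picture viewer there is one more tool, called after ">>>" as name(argument=value, ...) on one line, values as JSON. arm_command: Moves the arm, as the interface text tells. Its arguments: {"type":"object","properties":{"rows":{"type":"array","items":{"type":"object","properties":{"fingers":{"type":"number"},"travel":{"type":"array","items":{"type":"number"}},"roll":{"type":"number"}}}}},"required":["rows"]}

```bash
mkdir -p pics; ls; cat > h.py <<'E'
import numpy as np, cv2
from station import *
def save(name,img): cv2.imwrite('pics/'+name,img[:,:,::-1])
def cam(name,s=None):
    c=get_calibration(name); f=210/np.tan(np.radians(c['fov_y'])/2)
    if name=='wrist':
        s=s or sense(); M=np.array(c['mount']); T=np.eye(4);T[:3,:3]=s['ee_rot'];T[:3,3]=s['tcp_pos']; M=T@M
        return f,c['cx'],c['cy'],M[:3,:3],M[:3,3]
    return f,c['cx'],c['cy'],np.array(c['attitude']),np.array(c['origin'])
def cloud(name,d,s=None):
    f,cx,cy,R,o=cam(name,s); v,u=np.mgrid[0:420,0:560]
    P=np.stack([(u-cx)/f*d,(v-cy)/f*d,d],-1)@R.T+o
    P[d<=0]=np.nan; return P
def atz(name,u,v,z,s=None):
    f,cx,cy,R,o=cam(name,s); r=R@np.array([(u-cx)/f,(v-cy)/f,1]); return o+r*(z-o[2])/r[2]
E
python3 - <<'E'
from h import *
s=sense(); print(s)
for n in('top','scene'):
    p,d=capture(n); save(n+'0.png',p); np.save(n+'d.npy',d)
    print(n,get_calibration(n))
    for l in ('loader','key_grip','stand_top','mat_top','beaker_c','flask_c','vial_c_mid','pack_center'):
        r=search_frame(n,l); print(l,[(np.round(x['position'],3),round(x['p'],2)) for x in r[:2]])
E
```

```text
pics
{'time_s': 0.0, 'joints': array([-4.90112250e+01,  2.20894049e+01,  3.78591639e-01, -2.96561485e-02,
       -6.84117706e+01, -1.48171130e+01]), 'joint_velocities': array([ 0.10344796,  0.10459946,  0.00058634,  0.05654567, -0.08648   ,
       -0.06255824]), 'effort': array([-1.83108546e-03, -3.90663886e+01,  1.87402332e+01,  4.22005445e+00,
        1.09117161e-02, -2.11839233e-04]), 'tcp_pos': array([ 0.27542385, -0.56037802,  0.23246404]), 'ee_rot': array([[-8.97560790e-01, -4.40889496e-01, -1.03998978e-03],
       [-4.40890715e-01,  8.97558717e-01,  1.93061656e-03],
       [ 8.22633347e-05,  2.19136756e-03, -9.99997596e-01]]), 'wrist_force': array([-0.23886578,  0.98578198,  0.12171293]), 'moment': array([ 0.02152135, -0.00959516,  0.00150381]), 'gripper_width': 1.001923136247458}
top {'fov_y': 43.45514712373673, 'cx': 273.01196674032934, 'cy': 208.573880244027, 'origin': array([ 0.32297465, -0.01621397,  1.33983423]), 'attitude': array([[-0.0184942 , -0.98056331,  0.19532936],
       [-0.99981378,  0.01706074, -0.00901872],
       [ 0.00551096, -0.19545978, -0.98069623]])}
lo
[... 430 characters left out ...]
, 'cx': 279.7243746848354, 'cy': 213.86259314911302, 'origin': array([-0.08699644, -0.50910895,  0.73719158]), 'attitude': array([[ 0.57511512, -0.53604896,  0.61797582],
       [-0.81776236, -0.35590792,  0.45232099],
       [-0.02252371, -0.765494  , -0.64304869]])}
loader [(array([0.572, 0.15 , 0.059]), 0.81)]
key_grip [(array([ 0.457, -0.319,  0.074]), 0.72)]
stand_top [(array([ 0.444, -0.323,  0.044]), 0.66)]
mat_top [(array([0.567, 0.146, 0.062]), 0.37), (array([0.382, 0.012, 0.042]), 0.25)]
beaker_c [(array([ 0.747, -0.062,  0.047]), 0.84)]
flask_c [(array([0.333, 0.217, 0.05 ]), 0.72)]
vial_c_mid [(array([0.384, 0.01 , 0.044]), 0.68)]
pack_center [(array([0.618, 0.045, 0.012]), 0.6)]
```

View pics/top0.png

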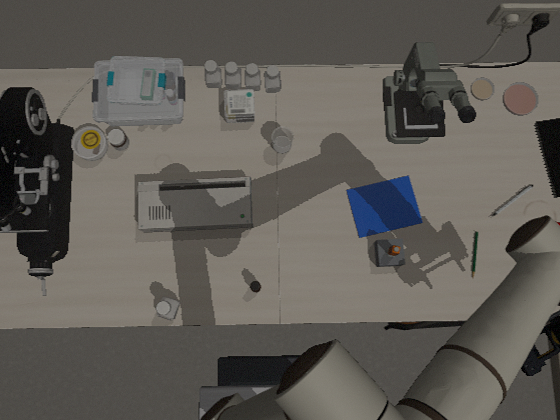

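View pics/scene0.png

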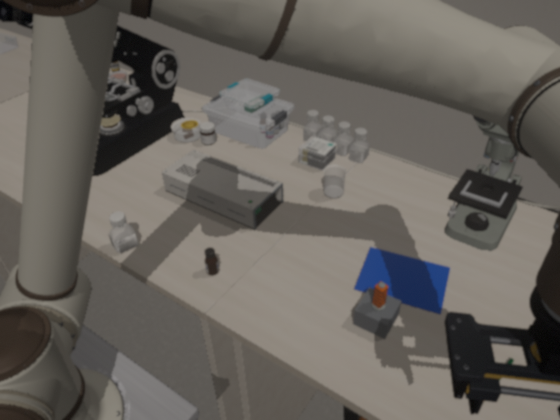

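Top view: the loader lies along world y at px (137–250, 177–230) with its slot on the far side, u 160–245. The open end is at the right, towards world −y. The key is at px (393,250) in its stand, with the mat above it; the beaker, flask and vial are all away from the paths.

```bash
python3 - <<'E'
from h import *
d=np.load('topd.npy'); P=cloud('top',d)
p=cv2.imread('pics/top0.png')
reg=np.zeros((420,560),bool); reg[165:240,125:262]=1
m=reg&(abs(P[...,2]-.06)<.008); Q=P[m]; print(len(Q),np.median(Q[:,2]))
r=cv2.minAreaRect(Q[:,:2].astype(np.float32)); print(r, cv2.boxPoints(r))
# slot: lower points inside
hsv=cv2.cvtColor(p,cv2.COLOR_BGR2HSV)
for nm,lo,hi in(('blue',(105,120,40),(130,255,255)),('orange',(3,120,60),(22,255,255))):
    mm=cv2.inRange(hsv,lo,hi)>0; mm[:, :300]=0; mm[300:]=0; mm[:160]=0
    Q=P[mm]; Q=Q[~np.isnan(Q[:,0])]; print(nm,len(Q),np.median(Q,0),Q.min(0),Q.max(0)); 
    rr=cv2.minAreaRect(Q[:,:2].astype(np.float32)); print(rr)
reg=np.zeros((420,560),bool); reg[225:275,360:420]=1
m=reg&(abs(P[...,2]-.042)<.006); print('stand',cv2.minAreaRect(P[m][:,:2].astype(np.float32)))
m=reg&(P[...,2]>.075); print('grip',len(P[m]),P[m].mean(0),P[m].max(0))
reg=np.zeros((420,560),bool); reg[175:195,140:252]=1
m=reg&(P[...,2]<.05)&(P[...,2]>.025);m[:,:155]=0; print('slot',len(P[m]),P[m].min(0),P[m].max(0),cv2.minAreaRect(P[m][:,:2].astype(np.float32)))
E
```

```text
4899 0.05866961800609993
((0.598141610622406, 0.16622523963451385), (0.1215364933013916, 0.28264403343200684), 1.6399493217468262) [[0.53335387 0.30575025]
 [0.5414427  0.02322201]
 [0.66292936 0.02670023]
 [0.6548405  0.30922848]]
blue 3153 [ 0.59059269 -0.31578176  0.00158005] [ 0.51123003 -0.4100739  -0.00950211] [ 0.67105646 -0.2218226   0.01202097]
((0.592114269733429, -0.3166726529598236), (0.1297706812620163, 0.1699298471212387), 12.403924942016602)
orange 53 [ 0.46329157 -0.31717776  0.09224159] [ 0.41400128 -0.76040634 -0.01077741] [ 0.53941869 -0.30900546  0.09843627]
((0.4624997079372406, -0.5401965379714966), (0.0933961495757103, 0.4571758508682251), 7.770956516265869)
stand ((0.46793586015701294, -0.3185456693172455), (0.0645134299993515, 0.06544389575719833), 1.2644610404968262)
grip 78 [ 0.46716057 -0.31669479  0.09157024] [ 0.4787001  -0.30741118  0.10048417]
slot 336 [0.63727457 0.02662469 0.02502549] [0.65857033 0.25970075 0.04941994] ((0.6471157073974609, 0.14290687441825867), (0.015892596915364265, 0.23320434987545013), 1.931427240371704)
```

>>> arm_command(rows=[{"travel": [-27.9,13.5,7.4],"roll": 24.5,"fingers": 60},{"travel": [-27.9,13.5,7.4],"roll": 24.5,"fingers": 60},{"travel": [-27.9,13.5,7.4],"roll": 24.5,"fingers": 60},{"travel": [-27.9,13.5,7.4],"roll": 24.5,"fingers": 60},{"travel": [-27.9,13.5,7.4],"roll": 24.5,"fingers": 60},{"travel": [-27.9,13.5,7.4],"roll": 24.5,"fingers": 60},{"travel": [-27.9,13.5,7.4],"roll": 24.5,"fingers": 60},{"travel": [-27.9,13.5,7.4],"roll": 24.5,"fingers": 60},{"travel": [-27.9,13.5,7.4],"roll": 24.5,"fingers": 60},{"travel": [-27.9,13.5,7.4],"roll": 24.5,"fingers": 60}])

```text
time_s: 1.9
tcp_pos: [0.4662, -0.3175, 0.1599]
ee_rot: [[-1.0, -0.028, 0.0], [-0.028, 1.0, -0.0], [-0.0, -0.0, -1.0]]
wrist_force: [0.2, 0.4, 0.5]
gripper_width: 0.602
```

```bash
cat >> h.py <<'E'
def to(x,y,z,yaw=None):
    """travel cm / roll from measured pose to world target; yaw=jaw axis angle deg"""
    s=sense(); R=np.array(s['ee_rot']); t=R.T@(np.array([x,y,z])-s['tcp_pos'])*100
    a=np.degrees(np.arctan2(R[1,1],R[0,1])); print('t',round(s['time_s'],2),'tcp',np.round(s['tcp_pos'],4),'jaw',round(a,2),'F',np.round(s['wrist_force'],2),'w',round(s['gripper_width'],3))
    print('travel',np.round(t,2),'roll',None if yaw is None else round(a-yaw,2))
E
python3 - <<'E'
from h import *
s=sense(); p,d=capture('wrist'); save('w1.png',p)
to(.467,-.317,.063,91.5)
P=cloud('wrist',d,s)
m=P[...,2]>.08; m&=P[...,2]<.104
m&=(abs(P[...,0]-.467)<.04)&(abs(P[...,1]+.317)<.04)
Q=P[m].astype(np.float32); print(len(Q),Q.mean(0) if len(Q) else '', cv2.minAreaRect(Q[:,:2]) if len(Q) else '')
for r in search_frame('wrist','key_grip')[:2]: print(r)
E
```

```text
t 1.95 tcp [ 0.466  -0.3176  0.16  ] jaw 91.59 F [0.09 0.01 0.29] w 0.6
travel [-0.09  0.07  9.7 ] roll 0.09Traceback (most recent call last):
  File "<stdin>", line 7, in <module>
cv2.error: OpenCV(4.12.0) /io/opencv/modules/imgproc/src/convhull.cpp:143: error: (-215:Assertion failed) total >= 0 && (depth == CV_32F || depth == CV_32S) in function 'convexHull'
```

View pics/w1.png

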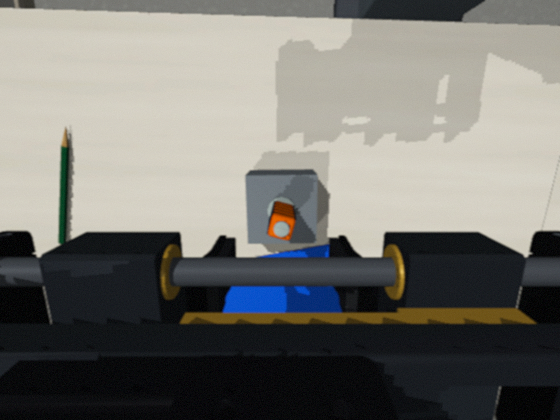

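The wrist view shows the key between the fingers, its top at px (281,228), with a small yaw or lean.

```bash
python3 - <<'E'
from h import *
s=sense(); p,d=capture('wrist'); P=cloud('wrist',d,s)
print(atz('wrist',281,228,.096,s), P[228,281], P[210,283])
hsv=cv2.cvtColor(p,cv2.COLOR_RGB2HSV); m=(cv2.inRange(hsv,(2,120,60),(22,255,255))>0); m[270:]=0
v,u=np.nonzero(m); Q=P[m]; print(len(Q),u.min(),u.max(),v.min(),v.max())
for zlo in (.085,.07,.05):
    q=Q[(Q[:,2]>zlo)&(Q[:,2]<zlo+.02)]; print(zlo,len(q),np.median(q,0),q.min(0),q.max(0))
q=np.ascontiguousarray(P[200:245,255:310].reshape(-1,3)); q=q[q[:,2]>.088]; print(q.mean(0),q[:,2].max(),cv2.minAreaRect(np.ascontiguousarray(q[:,:2],dtype=np.float32)))
E
```

```text
[ 0.46650647 -0.31892365  0.096     ] [ 0.46613969 -0.31893031  0.09715058] [ 0.45807965 -0.31762863  0.07566377]
1184 63 404 132 269
0.085 398 [ 0.46238448 -0.31917986  0.0938914 ] [ 0.45636201 -0.3285539   0.08502973] [ 0.47699193 -0.30844863  0.0985597 ]
0.07 142 [ 0.4584511  -0.31692842  0.08139299] [ 0.45636201 -0.32798728  0.07004011] [ 0.4657892  -0.30844863  0.08977161]
0.05 101 [ 0.45822362 -0.31754853  0.06082883] [ 0.456486   -0.3250503   0.05077697] [ 0.46103507 -0.30907216  0.06977859]
[ 0.46545217 -0.31902314  0.09474219] 0.09939078936993764 ((0.46674901247024536, -0.3190344572067261), (0.018220003694295883, 0.018467606976628304), 76.24507141113281)
```

>>> arm_command(rows=[{"travel": [0,-0.14,1],"roll": 8,"fingers": 60},{"travel": [0,-0.14,2],"roll": 15.3,"fingers": 60},{"travel": [0,-0.14,5],"roll": 15.3,"fingers": 60},{"travel": [0,-0.14,8],"roll": 15.3,"fingers": 60},{"travel": [0,-0.14,9.6],"roll": 15.3,"fingers": 60},{"travel": [0,-0.14,9.6],"roll": 15.3,"fingers": 40},{"travel": [0,-0.14,9.6],"roll": 15.3,"fingers": 10},{"travel": [0,-0.14,9.6],"roll": 15.3,"fingers": 10},{"travel": [0,-0.14,9.6],"roll": 15.3,"fingers": 10},{"travel": [0,-0.14,9.6],"roll": 15.3,"fingers": 10}])

```text
time_s: 3.0
tcp_pos: [0.467, -0.3183, 0.0645]
ee_rot: [[-0.972, 0.236, 0.002], [0.236, 0.972, -0.001], [-0.002, -0.0, -1.0]]
wrist_force: [-0.2, 0.4, -0.2]
gripper_width: 0.231
```

>>> arm_command(rows=[{"travel": [0,0,0],"roll": 0,"fingers": 8},{"travel": [0,0,0],"roll": 0,"fingers": 8},{"travel": [0,0,-1],"roll": 0,"fingers": 8},{"travel": [0,0,-3],"roll": 0,"fingers": 8},{"travel": [0,0,-6],"roll": 0,"fingers": 8},{"travel": [0,0,-9],"roll": 0,"fingers": 8},{"travel": [0,0,-9],"roll": 0,"fingers": 8}])

```text
time_s: 3.7
tcp_pos: [0.4691, -0.3193, 0.1585]
ee_rot: [[-0.972, 0.235, 0.009], [0.235, 0.972, -0.004], [-0.009, -0.002, -1.0]]
wrist_force: [0.8, -0.5, -1.1]
gripper_width: 0.207
```

>>> arm_command(rows=[{"travel": [-5.1,51.7,0],"roll": -15.3,"fingers": 8},{"travel": [-5.1,51.7,0],"roll": -15.3,"fingers": 8},{"travel": [-5.1,51.7,0],"roll": -15.3,"fingers": 8},{"travel": [-5.1,51.7,0],"roll": -15.3,"fingers": 8},{"travel": [-5.1,51.7,0],"roll": -15.3,"fingers": 8},{"travel": [-5.1,51.7,0],"roll": -15.3,"fingers": 8},{"travel": [-5.1,51.7,0],"roll": -15.3,"fingers": 8},{"travel": [-5.1,51.7,0],"roll": -15.3,"fingers": 8},{"travel": [-5.1,51.7,0],"roll": -15.3,"fingers": 8},{"travel": [-5.1,51.7,0],"roll": -15.3,"fingers": 8}])

```text
time_s: 4.7
tcp_pos: [0.6312, 0.1559, 0.1528]
ee_rot: [[-1.0, -0.029, -0.002], [-0.029, 1.0, -0.0], [0.002, -0.0, -1.0]]
wrist_force: [2.0, -0.3, -0.4]
gripper_width: 0.203
```

```bash
python3 - <<'E'
from h import *
s=sense();to(.640,.1724,.158,91.6); p,d=capture('wrist'); save('w2.png',p); np.save('w2d.npy',d)
P=cloud('wrist',d,s)
print(get_calibration('wrist')['mount'])
np.save('w2P.npy',P)
E
```

```text
t 4.7 tcp [0.6312 0.1559 0.1528] jaw 91.68 F [ 1.95 -0.32 -0.43] w 0.203
travel [-0.92  1.63 -0.52] roll 0.08
[[-6.99022696e-05 -9.69533288e-01 -2.44959585e-01  6.75894214e-02]
 [ 9.99999842e-01 -2.04476273e-04  5.23940694e-04 -6.87227289e-04]
 [-5.58066367e-04 -2.44959510e-01  9.69533149e-01 -1.49641786e-01]
 [ 0.00000000e+00  0.00000000e+00  0.00000000e+00  1.00000000e+00]]
```

View pics/w2.png

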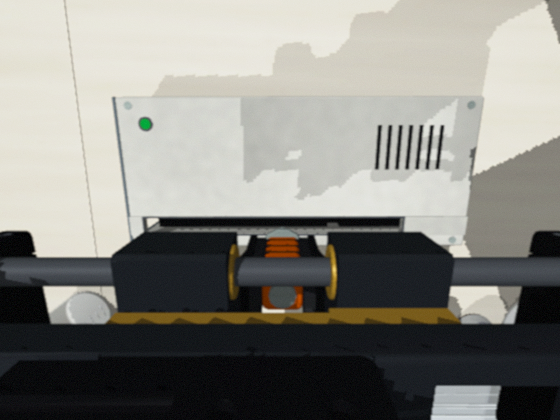

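```bash
python3 - <<'E'
from h import *
P=np.load('w2P.npy'); f=P[97:216,130:470].reshape(-1,3); print('cover z',np.nanmedian(f[:,2]))
for u in (200,240,360,390):
    c=P[:,u,:]; v=[i for i in range(190,240) if abs(c[i,2]-.06)<.006]; w=[i for i in range(85,130) if abs(c[i,2]-.06)<.006]
    # end of contiguous run
    e=next(i for i in range(195,240) if not abs(c[i,2]-.06)<.006)-1
    print(u,'outer',w[0],c[w[0]].round(4),'slot edge',e,c[e].round(4), [round(float(x),3) for x in c[e+1:e+12:2,2]])
for v in (222,225):
    r=P[v]; print(v,[ (u,r[u].round(3)) for u in (140,146,150,155,160,398,402,406,412)])
E
```

```text
cover z 0.05851085692777368
200 outer 97 [0.5397 0.0907 0.0575] slot edge 217 [0.6339 0.0872 0.0573] [0.035, 0.035, 0.034, 0.034, 0.034, 0.024]
240 outer 97 [0.5388 0.1209 0.0578] slot edge 217 [0.6327 0.1206 0.0581] [0.034, 0.034, 0.034, 0.035, 0.035, 0.023]
360 outer 96 [0.5353 0.2117 0.0566] slot edge 217 [0.6297 0.2198 0.0587] [0.034, 0.034, 0.035, 0.035, 0.035, 0.024]
390 outer 96 [0.5344 0.235  0.0549] slot edge 217 [0.629  0.2447 0.0584] [0.034, 0.035, 0.034, 0.035, 0.035, 0.025]
222 [(140, array([0.64 , 0.037, 0.058])), (146, array([0.641, 0.04 , 0.054])), (150, array([ 0.657,  0.02 , -0.001])), (155, array([ 0.658,  0.024, -0.002])), (160, array([0.646, 0.045, 0.035])), (398, array([0.64 , 0.261, 0.035])), (402, array([0.633, 0.255, 0.058])), (406, array([0.633, 0.258, 0.059])), (412, array([0.633, 0.263, 0.058]))]
225 [(140, array([0.642, 0.037, 0.058])), (146, array([0.643, 0.041, 0.055])), (150, array([ 0.661,  0.019, -0.002])), (155, array([0.656, 0.031, 0.014])), (160, array([0.649, 0.044, 0.034])), (398, array([0.643, 0.262, 0.035])), (402, array([0.636, 0.255, 0.059])), (406, array([0.636, 0.259, 0.058])), (412, array([0.635, 0.264, 0.058]))]
```

>>> arm_command(rows=[{"travel": [-0.2,0,0],"roll": 0,"fingers": 8},{"travel": [-0.2,0,0],"roll": 0,"fingers": 8},{"travel": [-0.2,0,0],"roll": 0,"fingers": 8}])

```text
time_s: 5.05
tcp_pos: [0.6329, 0.1528, 0.1531]
ee_rot: [[-1.0, -0.028, -0.001], [-0.028, 1.0, -0.001], [0.001, -0.0, -1.0]]
wrist_force: [0.2, 0.1, 0.6]
gripper_width: 0.208
```

```bash
python3 - <<'E'
from h import *
to(.639,.1724,.13,91.6)
p,d=capture('scene'); save('s1.png',cv2.resize(p[140:260,140:340],(800,480),interpolation=cv2.INTER_CUBIC))
E
```

```text
t 5.05 tcp [0.6329 0.1528 0.1531] jaw 91.6 F [0.2  0.14 0.56] w 0.208
travel [-0.67  1.95  2.31] roll -0.0
```

View pics/s1.png

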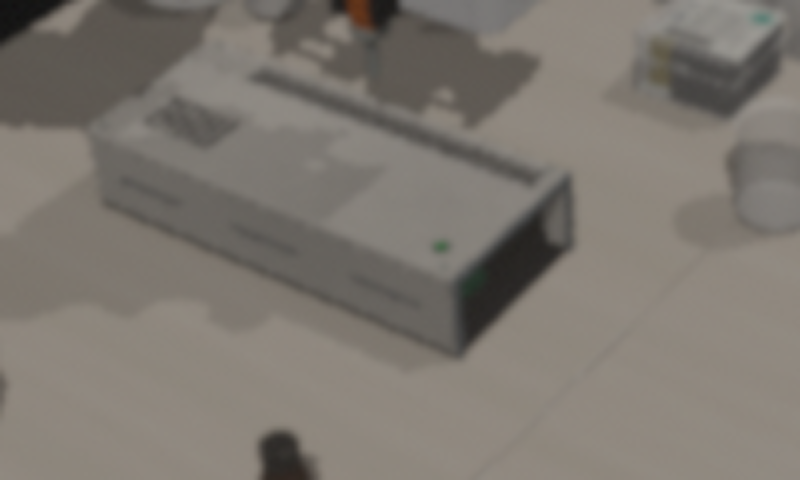

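The key hangs upright over the slot, its tip at about crop px (372,85).

>>> arm_command(rows=[{"travel": [-0.65,1.95,0],"roll": 0,"fingers": 8},{"travel": [-0.65,1.95,2.3],"roll": 0,"fingers": 8},{"travel": [-0.65,1.95,2.3],"roll": 0,"fingers": 8},{"travel": [-0.65,1.95,3.3],"roll": 0,"fingers": 8},{"travel": [-0.65,1.95,4.3],"roll": 0,"fingers": 8},{"travel": [-0.65,1.95,4.7],"roll": 0,"fingers": 8},{"travel": [-0.65,1.95,4.7],"roll": 0,"fingers": 8}])

```text
time_s: 5.8
tcp_pos: [0.639, 0.1733, 0.1057]
ee_rot: [[-1.0, -0.029, -0.001], [-0.029, 1.0, -0.001], [0.001, -0.001, -1.0]]
wrist_force: [0.8, -0.7, -2.0]
gripper_width: 0.205
```

>>> arm_command(rows=[{"travel": [0,0,0.5],"roll": 0,"fingers": 8},{"travel": [0,0,1.0],"roll": 0,"fingers": 8},{"travel": [0,0,1.2],"roll": 0,"fingers": 8},{"travel": [0,0,1.2],"roll": 0,"fingers": 8}])

```text
time_s: 6.2
tcp_pos: [0.6392, 0.1736, 0.0941]
ee_rot: [[-1.0, -0.029, -0.001], [-0.029, 1.0, -0.0], [0.001, -0.0, -1.0]]
wrist_force: [-1.1, -0.3, 0.3]
gripper_width: 0.202
```

>>> arm_command(rows=[{"travel": [0,0,0.2],"roll": 0,"fingers": 8},{"travel": [0,0,0.2],"roll": 0,"fingers": 8}])

```text
time_s: 6.4
tcp_pos: [0.6394, 0.1737, 0.0925]
ee_rot: [[-1.0, -0.029, -0.0], [-0.029, 1.0, 0.0], [0.0, 0.0, -1.0]]
wrist_force: [0.9, -0.3, -0.8]
gripper_width: 0.207
```

>>> arm_command(rows=[{"travel": [0,0,0.15],"roll": 0,"fingers": 8},{"travel": [0,0,0.15],"roll": 0,"fingers": 8}])

```text
time_s: 6.6
tcp_pos: [0.6396, 0.1737, 0.0919]
ee_rot: [[-1.0, -0.029, 0.001], [-0.029, 1.0, -0.0], [-0.001, -0.0, -1.0]]
wrist_force: [-1.1, -0.3, 3.0]
gripper_width: 0.205
```

>>> arm_command(rows=[{"travel": [0,0,0.1],"roll": 0,"fingers": 8},{"travel": [0,0,0.1],"roll": 0,"fingers": 8}])

```text
time_s: 6.8
tcp_pos: [0.6397, 0.1738, 0.0917]
ee_rot: [[-1.0, -0.03, 0.001], [-0.03, 1.0, -0.0], [-0.001, -0.0, -1.0]]
wrist_force: [-2.9, -0.1, 7.0]
gripper_width: 0.202
```

>>> arm_command(rows=[{"travel": [0,0.2,0],"roll": 0,"fingers": 8},{"travel": [0,0.4,0],"roll": 0,"fingers": 8},{"travel": [0,0.5,0],"roll": 0,"fingers": 8},{"travel": [0,0.5,0],"roll": 0,"fingers": 8}])

```text
time_s: 7.2
tcp_pos: [0.64, 0.1775, 0.0918]
ee_rot: [[-1.0, -0.03, 0.001], [-0.03, 1.0, -0.002], [-0.001, -0.002, -1.0]]
wrist_force: [-0.5, -2.6, 7.7]
gripper_width: 0.205
```

>>> arm_command(rows=[{"travel": [0,0.2,0],"roll": 0,"fingers": 8},{"travel": [0,0.3,0],"roll": 0,"fingers": 8},{"travel": [0,0.4,0],"roll": 0,"fingers": 8}])

```text
time_s: 7.5
tcp_pos: [0.64, 0.1811, 0.0918]
ee_rot: [[-1.0, -0.03, 0.002], [-0.03, 1.0, -0.002], [-0.002, -0.002, -1.0]]
wrist_force: [-0.9, -5.0, 5.4]
gripper_width: 0.205
```

>>> arm_command(rows=[{"travel": [0,0.2,0],"roll": 0,"fingers": 8},{"travel": [0,0.3,0],"roll": 0,"fingers": 8},{"travel": [0,0.4,0],"roll": 0,"fingers": 8}])

```text
time_s: 7.8
tcp_pos: [0.64, 0.1851, 0.0918]
ee_rot: [[-1.0, -0.03, 0.002], [-0.03, 1.0, -0.002], [-0.002, -0.002, -1.0]]
wrist_force: [-0.8, -5.0, 5.8]
gripper_width: 0.206
```

>>> arm_command(rows=[{"travel": [0.05,0.2,0],"roll": 0,"fingers": 8},{"travel": [0.05,0.3,0],"roll": 0,"fingers": 8},{"travel": [0.05,0.4,0],"roll": 0,"fingers": 8}])

```text
time_s: 8.1
tcp_pos: [0.6395, 0.1892, 0.0918]
ee_rot: [[-1.0, -0.03, 0.002], [-0.03, 1.0, -0.002], [-0.002, -0.002, -1.0]]
wrist_force: [0.9, -4.6, 7.2]
gripper_width: 0.203
```

>>> arm_command(rows=[{"travel": [0,0.2,0],"roll": 0,"fingers": 8},{"travel": [0,0.3,0],"roll": 0,"fingers": 8}])

```text
time_s: 8.3
tcp_pos: [0.6394, 0.1922, 0.0918]
ee_rot: [[-1.0, -0.03, 0.002], [-0.03, 1.0, -0.002], [-0.002, -0.002, -1.0]]
wrist_force: [0.3, -5.7, 5.6]
gripper_width: 0.203
```

>>> arm_command(rows=[{"travel": [0.03,0.2,0],"roll": 0,"fingers": 8},{"travel": [0.03,0.4,0],"roll": 0,"fingers": 8}])

```text
time_s: 8.5
tcp_pos: [0.6389, 0.1965, 0.0915]
ee_rot: [[-1.0, -0.029, 0.002], [-0.029, 1.0, -0.001], [-0.002, -0.001, -1.0]]
wrist_force: [-0.5, 0.1, 5.3]
gripper_width: 0.206
```

>>> arm_command(rows=[{"travel": [0,0.2,0],"roll": 0,"fingers": 8},{"travel": [0,0.3,0],"roll": 0,"fingers": 8}])

```text
time_s: 8.7
tcp_pos: [0.6375, 0.2009, 0.0894]
ee_rot: [[-1.0, -0.029, -0.001], [-0.029, 1.0, 0.0], [0.001, 0.0, -1.0]]
wrist_force: [0.0, 0.3, -0.7]
gripper_width: 0.203
```

>>> arm_command(rows=[{"travel": [-0.05,0.05,0.2],"roll": 0,"fingers": 8},{"travel": [-0.05,0.05,0.4],"roll": 0,"fingers": 8},{"travel": [-0.05,0.05,0.6],"roll": 0,"fingers": 8},{"travel": [-0.05,0.05,0.75],"roll": 0,"fingers": 8}])

```text
time_s: 9.1
tcp_pos: [0.6381, 0.2011, 0.0825]
ee_rot: [[-1.0, -0.029, -0.001], [-0.029, 1.0, -0.001], [0.001, -0.0, -1.0]]
wrist_force: [-3.4, 0.6, 4.4]
gripper_width: 0.205
```

>>> arm_command(rows=[{"travel": [0,0,0],"roll": 0,"fingers": 8},{"travel": [0,0,0],"roll": 0,"fingers": 8},{"travel": [0,0,0],"roll": 0,"fingers": 8},{"travel": [0,0,0],"roll": 0,"fingers": 8},{"travel": [0,0,0],"roll": 0,"fingers": 8},{"travel": [0,0,0],"roll": 0,"fingers": 8},{"travel": [0,0,0],"roll": 0,"fingers": 8},{"travel": [0,0,0],"roll": 0,"fingers": 8}])

```text
time_s: 9.9
tcp_pos: [0.6384, 0.2011, 0.0825]
ee_rot: [[-1.0, -0.029, 0.0], [-0.029, 1.0, -0.0], [-0.0, -0.0, -1.0]]
wrist_force: [-0.2, 0.2, -0.1]
gripper_width: 0.208
```

```bash
python3 - <<'E'
from h import *
to(.640,.1724,.13,91.6)
p,d=capture('scene'); save('s2.png',cv2.resize(p[120:260,140:340],(800,560),interpolation=cv2.INTER_CUBIC))
E
```

```text
t 9.9 tcp [0.6384 0.2011 0.0825] jaw 91.67 F [-0.23  0.22 -0.12] w 0.208
travel [-0.08 -2.88 -4.75] roll 0.07
```

View pics/s2.png

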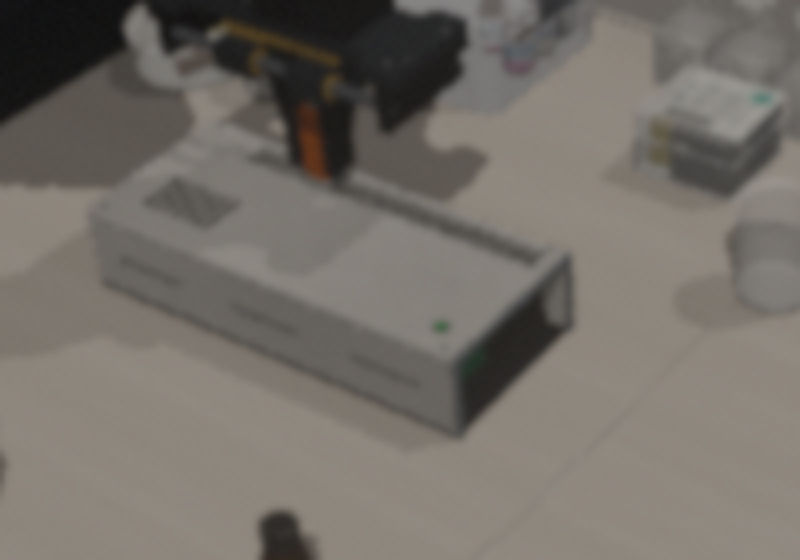

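The collar is down on the cover at about crop px (325,185), and the tray is still in. Now I'll draw it out.

>>> arm_command(rows=[{"travel": [0,-0.5,0],"roll": 0,"fingers": 8},{"travel": [0,-1.5,0],"roll": 0,"fingers": 8},{"travel": [0,-3,0],"roll": 0,"fingers": 8},{"travel": [0,-5,0],"roll": 0,"fingers": 8},{"travel": [0,-7,0],"roll": 0,"fingers": 8},{"travel": [0,-9,0],"roll": 0,"fingers": 8},{"travel": [0,-11,0],"roll": 0,"fingers": 8},{"travel": [0,-12.5,0],"roll": 0,"fingers": 8},{"travel": [0,-13.3,0],"roll": 0,"fingers": 8},{"travel": [0,-13.5,0],"roll": 0,"fingers": 8}])

```text
time_s: 10.95
tcp_pos: [0.642, 0.0647, 0.0826]
ee_rot: [[-1.0, -0.028, -0.001], [-0.028, 1.0, -0.001], [0.001, -0.0, -1.0]]
wrist_force: [-0.8, 1.9, -0.4]
gripper_width: 0.203
```

>>> arm_command(rows=[{"travel": [0,-0.3,0],"roll": 0,"fingers": 8},{"travel": [0,-0.5,0],"roll": 0,"fingers": 8},{"travel": [0,-0.5,0],"roll": 0,"fingers": 8}])

```text
time_s: 11.25
tcp_pos: [0.6422, 0.0613, 0.0825]
ee_rot: [[-1.0, -0.03, -0.001], [-0.03, 1.0, -0.0], [0.001, -0.0, -1.0]]
wrist_force: [-0.6, 0.6, -0.5]
gripper_width: 0.203
```

>>> arm_command(rows=[{"travel": [0,-0.3,0],"roll": 0,"fingers": 8},{"travel": [0,-0.3,0],"roll": 0,"fingers": 8},{"travel": [0,-0.3,0],"roll": 0,"fingers": 8}])

```text
time_s: 11.55
tcp_pos: [0.6423, 0.0601, 0.0825]
ee_rot: [[-1.0, -0.03, 0.0], [-0.03, 1.0, 0.002], [-0.0, 0.002, -1.0]]
wrist_force: [-1.6, 6.4, 0.3]
gripper_width: 0.205
```

```bash
python3 - <<'E'
from h import *
to(.640,.1724,.13,91.6)
p,d=capture('top'); P=cloud('top',d); save('t2.png',cv2.resize(p[130:270,120:390],(800,415),interpolation=cv2.INTER_CUBIC))
for n in('top','scene'):
    if n=='scene': capture(n)
    print(n,[(np.round(x['position'],3),round(x['p'],2)) for x in search_frame(n,'pack_center')[:3]])
hsv=cv2.cvtColor(p,cv2.COLOR_RGB2HSV); m=(cv2.inRange(hsv,(40,70,25),(85,255,255))>0); m[:150]=0;m[250:]=0;m[:,380:]=0;m[:,:251]=0
v,u=np.nonzero(m); print(len(u)); Q=P[m]; Q=Q[(Q[:,2]>.02)&(Q[:,2]<.045)].astype(np.float32); print(len(Q))
if len(Q)>4: print(np.median(Q,0),cv2.minAreaRect(np.ascontiguousarray(Q[:,:2])))
E
```

```text
t 11.55 tcp [0.6423 0.0601 0.0825] jaw 91.7 F [-1.58  6.43  0.33] w 0.205
travel [-0.11 11.24 -4.72] roll 0.1
top [(array([ 0.586, -0.056,  0.029]), 0.61)]
scene [(array([ 0.578, -0.058,  0.028]), 0.86)]
139
118
[ 0.5839666  -0.05098681  0.02853522] ((0.5871354937553406, -0.05389906093478203), (0.07678429037332535, 0.02859695814549923), 89.52397918701172)
```

View pics/t2.png

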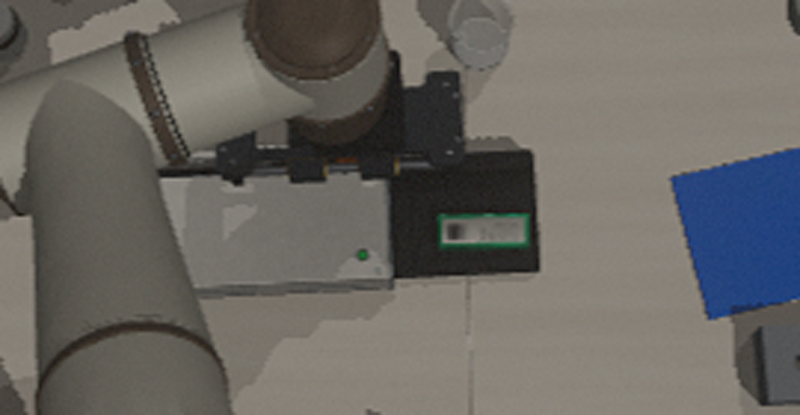

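The tray is out to its stop (141 mm of travel, 6 N reaction). The green pack lies clear at crop px (484,230), about world (0.586, −0.054). I'll unload, release the key and rise.

>>> arm_command(rows=[{"travel": [0,0.15,0],"roll": 0,"fingers": 8},{"travel": [0,0.15,0],"roll": 0,"fingers": 8},{"travel": [0,0.15,0],"roll": 0,"fingers": 45},{"travel": [0,0.15,0],"roll": 0,"fingers": 45},{"travel": [0,0.15,0],"roll": 0,"fingers": 45},{"travel": [0,0.15,0],"roll": 0,"fingers": 45},{"travel": [0,0.15,-1],"roll": 0,"fingers": 45},{"travel": [0,0.15,-4],"roll": 0,"fingers": 45},{"travel": [0,0.15,-8],"roll": 0,"fingers": 45},{"travel": [0,0.15,-9.5],"roll": 0,"fingers": 45}])

```text
time_s: 12.75
tcp_pos: [0.6447, 0.0598, 0.1831]
ee_rot: [[-1.0, -0.03, 0.008], [-0.03, 1.0, 0.001], [-0.008, 0.001, -1.0]]
wrist_force: [1.0, 0.3, 0.1]
gripper_width: 0.447
```

```bash
python3 - <<'E'
from h import *
to(.586,-.054,.15,1.7)
E
```

```text
t 12.75 tcp [0.6447 0.0598 0.1831] jaw 91.72 F [1.03 0.34 0.15] w 0.447
travel [  6.23 -11.2    3.25] roll 90.02
```

```bash
python3 - <<'E'
from h import *
print(sense()['joints'])
E
```

```text
[  19.63937242   26.05576168   -0.69117583    0.12058407  -62.79817728
 -107.97653639]
```

>>> arm_command(rows=[{"travel": [2,-4,0],"roll": -8.5,"fingers": 55},{"travel": [4,-8,0],"roll": -17,"fingers": 55},{"travel": [6.2,-11.2,0],"roll": -25.5,"fingers": 55},{"travel": [6.2,-11.2,1],"roll": -34,"fingers": 55},{"travel": [6.2,-11.2,1.5],"roll": -42.5,"fingers": 55},{"travel": [6.2,-11.2,2],"roll": -51,"fingers": 55},{"travel": [6.2,-11.2,2.5],"roll": -59.5,"fingers": 55},{"travel": [6.2,-11.2,3],"roll": -68,"fingers": 55},{"travel": [6.2,-11.2,3],"roll": -76.5,"fingers": 55},{"travel": [6.2,-11.2,3],"roll": -85,"fingers": 55}])

```text
time_s: 13.75
tcp_pos: [0.5839, -0.0542, 0.1483]
ee_rot: [[-0.052, -0.999, 0.001], [-0.999, 0.052, -0.0], [0.0, -0.001, -1.0]]
wrist_force: [0.1, -0.4, 0.5]
gripper_width: 0.553
```

>>> arm_command(rows=[{"travel": [0,0,0],"roll": -5,"fingers": 55},{"travel": [0,0,0],"roll": -5,"fingers": 55},{"travel": [0,0,0],"roll": -5,"fingers": 55},{"travel": [0,0,0],"roll": -5,"fingers": 55}])

```text
time_s: 14.15
tcp_pos: [0.5838, -0.0541, 0.1479]
ee_rot: [[0.028, -1.0, 0.0], [-1.0, -0.028, 0.0], [-0.0, -0.0, -1.0]]
wrist_force: [0.8, 0.1, -0.0]
gripper_width: 0.55
```

```bash
python3 - <<'E'
from h import *
s=sense(); p,d=capture('wrist'); save('w3.png',p); P=cloud('wrist',d,s)
print([(np.round(x['position'],3),round(x['p'],2)) for x in search_frame('wrist','pack_center')[:3]])
c=cut_out('wrist','pack_center')
if c:
    Q=P[c[0]['mask']]; print(c[0]['p'],len(Q),np.nanmedian(Q,0)); Q=Q[(Q[:,2]>.026)&(Q[:,2]<.04)].astype(np.float32)
    print(len(Q),cv2.minAreaRect(np.ascontiguousarray(Q[:,:2])))
to(.586,-.054,.026,181.7)
E
```

```text
[(array([ 0.585, -0.061,  0.031]), 0.76), (array([ 0.626, -0.227,  0.005]), 0.74)]
0.93 2505 [ 0.58648211 -0.05716223  0.02861508]
2472 ((0.5863974690437317, -0.05441608652472496), (0.02747730351984501, 0.077431820333004), 0.7659571170806885)
t 14.3 tcp [ 0.5838 -0.0541  0.1477] jaw -178.36 F [-0.42 -0.33 -0.17] w 0.547
travel [ 0.   -0.22 12.17] roll -360.06
```

View pics/w3.png

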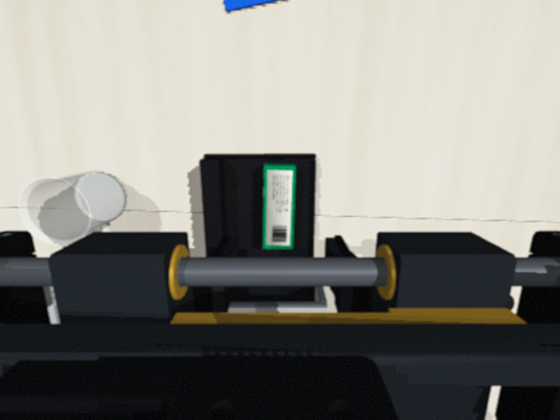

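The pack is at px (280,207), between the jaws, with the beaker at the left well clear of the descent.

>>> arm_command(rows=[{"travel": [0.03,-0.25,3],"roll": 0,"fingers": 45},{"travel": [0.03,-0.25,7],"roll": 0,"fingers": 45},{"travel": [0.03,-0.25,10],"roll": 0,"fingers": 45},{"travel": [0.03,-0.25,11.4],"roll": 0,"fingers": 45},{"travel": [0.03,-0.25,11.9],"roll": 0,"fingers": 45},{"travel": [0.03,-0.25,11.9],"roll": 0,"fingers": 45},{"travel": [0.03,-0.25,11.9],"roll": 0,"fingers": 45}])

```text
time_s: 15.0
tcp_pos: [0.5872, -0.0542, 0.0296]
ee_rot: [[0.029, -1.0, 0.002], [-1.0, -0.029, 0.0], [-0.0, -0.002, -1.0]]
wrist_force: [0.3, -0.0, -0.1]
gripper_width: 0.45
```

>>> arm_command(rows=[{"travel": [0,0,0],"roll": 0,"fingers": 20},{"travel": [0,0,0],"roll": 0,"fingers": 20},{"travel": [0,0,0],"roll": 0,"fingers": 20},{"travel": [0,0,0],"roll": 0,"fingers": 20},{"travel": [0,0,0],"roll": 0,"fingers": 20}])

```text
time_s: 15.5
tcp_pos: [0.5869, -0.0542, 0.0296]
ee_rot: [[0.03, -1.0, 0.002], [-1.0, -0.03, 0.0], [0.0, -0.002, -1.0]]
wrist_force: [-1.3, 0.8, 5.4]
gripper_width: 0.322
```

>>> arm_command(rows=[{"travel": [0,0,0],"roll": 0,"fingers": 20},{"travel": [0,0,-0.5],"roll": 0,"fingers": 20},{"travel": [0,0,-1.5],"roll": 0,"fingers": 20},{"travel": [0,0,-3],"roll": 0,"fingers": 20},{"travel": [0,0,-5],"roll": 0,"fingers": 20},{"travel": [0,0,-7],"roll": 0,"fingers": 20},{"travel": [0,0,-8],"roll": 0,"fingers": 20},{"travel": [0,0,-8],"roll": 0,"fingers": 20},{"travel": [0,0,-8],"roll": 0,"fingers": 20}])

```text
time_s: 16.4
tcp_pos: [0.5856, -0.0542, 0.108]
ee_rot: [[0.029, -1.0, -0.001], [-1.0, -0.029, 0.0], [-0.0, 0.001, -1.0]]
wrist_force: [-0.5, 0.2, -1.0]
gripper_width: 0.317
```

```bash
python3 - <<'E'
from h import *
to(.592,-.3165,.10)
p,d=capture('scene'); P=cloud('scene',d)
c=cut_out('scene','pack_center'); print(len(c) and (c[0]['p'],np.nanmedian(P[c[0]['mask']],0),np.nanmin(P[c[0]['mask']],0),np.nanmax(P[c[0]['mask']],0)))
c=cut_out('scene','key_grip'); print(len(c) and (c[0]['p'],np.nanmedian(P[c[0]['mask']],0)))
E
```

```text
t 16.4 tcp [ 0.5856 -0.0542  0.108 ] jaw -178.35 F [-0.46  0.21 -0.99] w 0.317
travel [26.24  0.12  0.79] roll None
(0.72, array([ 0.57955628, -0.07772377,  0.10703508]), array([ 0.5700157 , -0.09299012,  0.00071013]), array([ 0.7202879 , -0.00141687,  0.11160979]))
(0.58, array([ 0.59121285, -0.32220729,  0.00333335]))
```

>>> arm_command(rows=[{"travel": [1.5,0,0],"roll": 0,"fingers": 20},{"travel": [4.5,0,0],"roll": 0,"fingers": 20},{"travel": [8,0,0],"roll": 0,"fingers": 20},{"travel": [12,0,0],"roll": 0,"fingers": 20},{"travel": [16,0,0],"roll": 0,"fingers": 20},{"travel": [20,0,0],"roll": 0,"fingers": 20},{"travel": [23.5,0,0],"roll": 0,"fingers": 20},{"travel": [25.5,0,0],"roll": 0,"fingers": 20},{"travel": [26.2,0,0],"roll": 0,"fingers": 20},{"travel": [26.2,0,0],"roll": 0,"fingers": 20}])

```text
time_s: 17.55
tcp_pos: [0.5931, -0.3173, 0.1076]
ee_rot: [[0.027, -1.0, -0.001], [-1.0, -0.027, 0.001], [-0.001, 0.001, -1.0]]
wrist_force: [0.2, -0.6, -1.7]
gripper_width: 0.323
```

>>> arm_command(rows=[{"travel": [0,0,0.5],"roll": 0,"fingers": 20},{"travel": [0,0,2],"roll": 0,"fingers": 20},{"travel": [0,0,4],"roll": 0,"fingers": 20},{"travel": [0,0,6],"roll": 0,"fingers": 20},{"travel": [0,0,7.4],"roll": 0,"fingers": 20},{"travel": [0,0,7.8],"roll": 0,"fingers": 20},{"travel": [0,0,7.9],"roll": 0,"fingers": 20},{"travel": [0,0,7.9],"roll": 0,"fingers": 20}])

```text
time_s: 18.35
tcp_pos: [0.5945, -0.3162, 0.0302]
ee_rot: [[0.03, -1.0, 0.001], [-1.0, -0.03, -0.001], [0.001, -0.001, -1.0]]
wrist_force: [0.2, -0.3, -0.0]
gripper_width: 0.321
```

>>> arm_command(rows=[{"travel": [0,0,0.3],"roll": 0,"fingers": 20},{"travel": [0,0,0.6],"roll": 0,"fingers": 20},{"travel": [0,0,0.6],"roll": 0,"fingers": 20}])

```text
time_s: 18.65
tcp_pos: [0.5937, -0.3161, 0.0234]
ee_rot: [[0.029, -1.0, -0.0], [-1.0, -0.029, 0.0], [-0.0, 0.0, -1.0]]
wrist_force: [-0.9, 0.3, -1.4]
gripper_width: 0.317
```

>>> arm_command(rows=[{"travel": [0,0,0.15],"roll": 0,"fingers": 20},{"travel": [0,0,0.15],"roll": 0,"fingers": 20}])

```text
time_s: 18.85
tcp_pos: [0.5941, -0.3163, 0.0227]
ee_rot: [[0.029, -1.0, 0.001], [-1.0, -0.029, -0.0], [0.0, -0.001, -1.0]]
wrist_force: [-0.5, -0.4, 1.1]
gripper_width: 0.32
```

>>> arm_command(rows=[{"travel": [0,0,0.1],"roll": 0,"fingers": 20},{"travel": [0,0,0.1],"roll": 0,"fingers": 20},{"travel": [0,0,0.05],"roll": 0,"fingers": 45},{"travel": [0,0,0.05],"roll": 0,"fingers": 45},{"travel": [0,0,0.05],"roll": 0,"fingers": 45},{"travel": [0,0,-0.5],"roll": 0,"fingers": 45},{"travel": [0,0,-3],"roll": 0,"fingers": 45},{"travel": [0,0,-7],"roll": 0,"fingers": 45},{"travel": [0,0,-11],"roll": 0,"fingers": 45},{"travel": [0,0,-13],"roll": 0,"fingers": 45}])

```text
time_s: 19.85
tcp_pos: [0.5956, -0.317, 0.1569]
ee_rot: [[0.03, -1.0, 0.006], [-1.0, -0.03, -0.003], [0.003, -0.006, -1.0]]
wrist_force: [0.6, 0.1, 1.7]
gripper_width: 0.448
```

```bash
python3 - <<'E'
from h import *
s=sense(); to(.592,-.3165,.10)
p,d=capture('wrist'); P=cloud('wrist',d,s); c=cut_out('wrist','pack_center')
if c:
    Q=P[c[0]['mask']]; print(c[0]['p'],np.nanmedian(Q,0)); Q=Q[(Q[:,2]>.015)&(Q[:,2]<.035)].astype(np.float32); print(cv2.minAreaRect(np.ascontiguousarray(Q[:,:2])))
p,d=capture('scene'); P=cloud('scene',d); save('s3.png',p)
hsv=cv2.cvtColor(p,cv2.COLOR_RGB2HSV); m=cv2.inRange(hsv,(3,140,80),(20,255,255))>0
m&=(abs(P[...,0]-.64)<.05)&(abs(P[...,1]-.06)<.06); print('key',m.sum(),np.nanmedian(P[m],0),np.nanmin(P[m],0),np.nanmax(P[m],0))
E
```

```text
t 19.85 tcp [ 0.5956 -0.317   0.1569] jaw -178.29 F [0.58 0.15 1.68] w 0.448
travel [-0.08  0.4   5.69] roll None
0.6 [ 0.5937542  -0.31909606  0.02163956]
((0.5935896635055542, -0.3161855936050415), (0.028179004788398743, 0.07795767486095428), 0.40953585505485535)
key 128 [0.63641502 0.05463657 0.09467451] [0.63239123 0.04929583 0.06913121] [0.65150813 0.0663105  0.11635978]
```

View pics/s3.png

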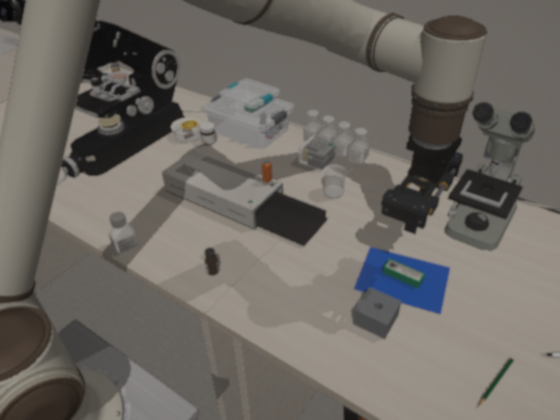

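The pack lies flat in the middle of the mat at px (404,270). The key stands upright in the slot at (267,172) with the tray out, and the glassware is where it was.

```bash
python3 -c "
from station import *
print(finish_job())"
```

```text
the job is handed in; nothing more can be done
None
```

The job is done and handed in at about 20 s of the 64 s allowed. `finish_job()` reports no verdict, so these are my own last checks:

- **Key in the notch:** I lowered the key through the slot onto the rail and dragged it towards the rear. It dropped into the notch at world y of about 0.20, with the collar on the cover, and I held it there for 0.8 s before moving the tray.
- **Tray:** I drew the tray out to its front stop, about 141 mm of key travel with a 6 N reaction. The key was left upright in the notch. The last scene picture put its top at 0.116 m against 0.114 m expected, which is within calibration error.
- **Slide pack:** I set it down under light contact. It measures (0.594, −0.316), with its top at 0.022 m, about 2 mm from the mat's centre, and it lies flat.
- **Other items:** The gripper is empty and about 13 cm above the pack. In the last picture the beaker, flask and vial stood where they began; I did not measure their positions again.

No check failed. One oddity: the last network search for the key reported a spot on the mat instead. I ignored it and found the key by its orange colour and the depth reading.

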